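# Lay the second course of a firebrick heat screen

## Robot

A 7-joint arm with a two-finger parallel gripper is mounted at the origin on the work surface. World frame = base frame: x ahead of the robot, y to its left, z up, the work surface at z = 0. Lengths are in mm, angles in rad, forces in N, time in s.
With the tool pointing down it reaches from about 400 to 875 mm from the base axis. Payload 4.4 kg.
Tool frame: the origin (TCP) lies midway between the tips of the shut fingers; the grasp point (between the pads) lies ctrl.tcp_to_grasp behind it (ctrl.tcp_to_grasp is the distance from the TCP to the grasp point, in mm); z points along the fingers, y is the line along which they close (so a half turn about z gives the same grasp; the last joint's range is limited). The gripper opens to 85 mm and grips with 20 to 120 N. Pads are 22 mm wide; open, the fingers measure 114 mm over their backs; the gripper's body (76 mm by 85 mm) begins 54 mm behind the grasp point. The pads swing forward as they close: fully open they stand 13 mm farther back than shut.
Start: joints at [-0.066, 0.628, 0.038, 1.517, -0.027, 0.996, -0.02], TCP at [650.014, 0.028, 200.313] pointing down, gripper open.
Joint ranges: [-3.06, 3.06], [-0.37, 2.12], [-1.25, 1.32], [0.18, 2.47], [-1.1, 4.24], [0.23, 1.98], [-2.94, 2.94]. Speed limits (rad/s): [2.57, 2.57, 3.14, 3.14, 3.14, 3.14, 3.14].

## Interface

Orientations are given as [roll, pitch, yaw] about the fixed x, y, z axes, in that order (R = Rz(yaw) Ry(pitch) Rx(roll)).
In Python, from cell import ctrl, get_image, get_calibration, workorder, boxes_of, place_of gives the robot as it stands.
- The arm moves only by the tool play_rows, never from a script. Its argument "series" is a list that holds one entry, the list of rows, each a list of 7 numbers: the shift along the world's x, y, z in cm, then the turn, a rotation vector about the world's x, y, z in degrees, then the closure, from 0 (fully open) to 1 (shut). A call has 1 to 20 rows; each row shifts and turns the commanded pose from where the row before left it; what a row does not reach is not made up. A row lasts 1/8 s, in which the tool goes at most 62.5 mm and 10.7 degrees, less where a joint would pass 70% of its speed; a pose out of reach is approached as far as the arm can. A call with a gripper value outside its range is refused whole. The fingers move at their own pace and stop on an object; the grip force is fixed at half the most. Time passes only in rows, so rows that do not move let the fingers close. It gives the time, the measured TCP pose, the force, the opening and the grip force at its end, in the units of the state.
- ctrl.read_state(): the state, without advancing time (a new reading comes with each control period).
- get_image(name): name is "scene" or "side" or "wrist"; returns (picture, depth): 384x512x3 uint8, red, green, blue; 384x512 float32, mm along the optical axis (not along the pixel's ray), 0 where there is no reading.
- get_calibration(name): a dict with "K" (3x3 intrinsics, pixels), "R" (3x3) and "t" (3): a world point X has camera coordinates R X + t; the wrist camera has in their place "mount" (4x4, takes a point from camera to tool coordinates, whose origin is the TCP and whose axes are the flange's). Camera axes: x right, y down, z forward; pixel columns grow to the right and rows downward; lengths in mm; the calibration is good to about 2 mm. A picture is of the moment at which its call begins: read the wrist's pose just before it. get_calibration takes no time and is no camera call.
- workorder.finish_job(): hands the job in; it is judged then, once.
Trained networks look in the newest picture that a camera, given by its name, has taken for a name from the list of things; names that differ only in an ending like _2 or _b are one class to them, and where a whole thing is asked for, a point or a joint stands for the part that bears it (a point fixed in the world has none). Each returns a list of dicts, best first, with "p" (0 to 1); they miss things now and then, are a little off and sometimes report something else, mostly with a low value. They report only what shows in the picture. A call takes as long as a camera call. They do not tell look-alikes from the thing itself.
- boxes_of(target, camera): "pixel" ([column, row] in pixels, amid what is visible of it).
- place_of(target, camera): "pixel" ([column, row] in pixels: a listed point, or the origin of a listed thing).
The state is a dict: "clock": time; "qpos": joint angles; "qd": joint speeds; "tau": joint torques, N m; "eef_pos": TCP position; "tool_rot": TCP orientation; "force": force on the tool from outside, world axes, zero at the start; "torque": the same for the moment, N m; "width": finger opening in mm; "gripper_force": force on a finger pad.
Only numpy, scipy, OpenCV 4.12 (cv2) and the standard library are available. Lean on these libraries where they do the work, as an engineer would, in place of code of your own. Each camera call takes 0.05 s, during which the arm holds its last target. There are 200 camera calls.

## Task

Carry on the little firebrick heat screen in front of the hotplate: lift the full brick out of its rack, lay it down flat on the bench and let go, then take it afresh and lay it flat on the screen over the joint of the two bottom bricks, butted up to the half brick that is already laid. Close the rest of that course with the loose half brick, so that joints are closed and faces and ends are flush to within a few millimetres. The bricks are brittle, so do not drop them; do not shift the bricks already laid, and leave the bottle, the beaker and the hotplate alone.

Things in the scene. Friction and masses are not known exactly. Their poses are not given: they have to be found in the camera images.
- board: Fixed grey base board of the screen, 110 (x) x 270 (y) x 10 mm. Origin: centre of its underside, on the bench; z up, y along the screen, x across it (roughly away from the robot, towards the hotplate). Two full bricks lie flat end to end along y on it (course 1, top 42 mm above the bench), meeting at y = 0. Course 2 will be 74 mm high at its top, brick centres at 58 mm.
- joint_top (a point): Point on the board's axes (x = 0, y = 0, 42 mm above the bench): top of the joint of the two bottom bricks. The full brick goes centred over it, long side along the screen.
- open_end (a point): Point at x = 0, y = -91 mm of the board, 42 mm above the bench, on top of the bottom course at its free -y end: the loose half brick goes centred over it
- base_left: Cream insulating firebrick, loose, about 185 g, 60 (x) x 120 (y) x 32 (z) mm, lying flat on the board, bottom course, +y half of the screen. Origin at its centre.
- base_right: Cream insulating firebrick, loose, about 185 g, 60 (x) x 120 (y) x 32 (z) mm, lying flat on the board, bottom course, -y half of the screen. Origin at its centre.
- laid_half: Cream insulating firebrick, loose, about 92 g, 60 x 60 x 32 mm (z up), lying on the bottom course at the screen's +y end, flush with it. Origin at its centre.
- rack: Fixed steel rack holding the full brick on edge: base plate 140 (x) x 100 (y) x 6 mm, on it two rails 110 mm long along x, 10 mm thick, reaching 26 mm above the bench, 36 mm apart, ends open. Origin: centre of its underside; z up, x along the slot, which lies roughly across the robot's forward direction.
- brick: Cream insulating firebrick, loose, about 185 g (may differ by a third), 120 (x) x 32 (y) x 60 (z) mm. Origin at its centre. At first it stands on edge in the rack, z up, 2 mm play either side, its centre 36 mm above the bench, its top 40 mm clear of the rails. To lie flat its y axis must be upright, either way. Tilted over 30 degrees on a long lower edge it tips over flat by itself.
- half: Cream insulating firebrick, loose, about 92 g (may differ by a third), 60 x 60 x 32 mm (z up, square seen from above). Origin at its centre. At the start it lies flat on the open bench, its centre 16 mm above it. The bench between the robot and rack and half brick (0.38 to 0.48 m ahead of the robot, 0.05 to 0.40 m to its right) is clear.
- bottle: Loose amber glass bottle with a black cap, 68 mm across, 150 mm tall, bystander. Origin: centre of its underside.
- beaker: Loose glass beaker, 68 mm across, 85 mm tall, bystander. Origin: centre of its underside.
- hotplate: Fixed white hotplate, 170 (x) x 160 (y) x 58 mm, on the +x side of the screen, its near side some 50 mm from the board's edge, its origin 190 mm from the board's. Bystander. Origin: centre of its underside.
Not all that is in view belongs to the job. Leave any green, purple or turquoise look-alike of the half alone.

How it is judged:
By the outcome, as a careful person would: the job done as asked, in the order asked, and still so for the second after the job is handed in, with the robot touching nothing.
It also fails if it takes over 66 s, if anything falls off the work surface, if the arm or the gripper's body presses on something with over 40 N, if the wrist force passes 120 N, or if a joint passes its speed limit or range.

## Working session

There is one attempt and no reset: what is moved stays moved. The work goes in short steps, Python scripts to look and compute and a tool call to move; the robot and the scene stay as the last step left them, time stands still between calls to the robot, and variables do not carry over. Pictures are saved under pics/ and viewed, at most 11 in all, crops included, and the job is handed in when it is done.

Besides the shell and the picture viewer there is one more tool, called after "Call:" in YAML: its name, and indented under it one key for each argument. play_rows: Moves the arm, as the interface text tells. Its arguments: {"type":"object","properties":{"series":{"type":"array"}},"required":["series"]}

```bash
ls; mkdir -p pics; cat > h.py <<'E'
import numpy as np, cv2
from cell import ctrl, get_image, get_calibration, workorder, boxes_of, place_of
from scipy.spatial.transform import Rotation as Ro
def cam(name):
    st=ctrl.read_state(); im,d=get_image(name); c=get_calibration(name)
    K=np.array(c["K"])
    if name=="wrist":
        M=np.array(c["mount"]); T=np.eye(4); T[:3,:3]=Ro.from_euler('xyz',st["tool_rot"]).as_matrix(); T[:3,3]=st["eef_pos"]
        W=T@M; Rw,tw=W[:3,:3],W[:3,3]
    else:
        R=np.array(c["R"]);t=np.array(c["t"]); Rw,tw=R.T,-R.T@t
    return im,d,K,Rw,tw
def cloud(d,K,Rw,tw):
    v,u=np.mgrid[:d.shape[0],:d.shape[1]]
    P=np.stack([(u-K[0,2])/K[0,0]*d,(v-K[1,2])/K[1,1]*d,d],-1)
    P=P@Rw.T+tw; P[d<=0]=np.nan
    return P
def onz(px,z,K,Rw,tw):
    r=Rw@np.array([(px[0]-K[0,2])/K[0,0],(px[1]-K[1,2])/K[1,1],1]); return tw+r*(z-tw[2])/r[2]
def save(im,n): cv2.imwrite(f"pics/{n}.png",cv2.cvtColor(im,cv2.COLOR_RGB2BGR))
def rect(P,zlo,zhi,xr,yr):
    m=(P[...,2]>zlo)&(P[...,2]<zhi)&(P[...,0]>xr[0])&(P[...,0]<xr[1])&(P[...,1]>yr[0])&(P[...,1]<yr[1])
    q=P[m]; return q,m
E
python3 - <<'E'
from h import *
print(ctrl.read_state(), ctrl.tcp_to_grasp)
H=[]
for n in ("scene","side"):
    im,d,K,Rw,tw=cam(n); H.append(im); print(n,tw.round(),Rw[:,2].round(2))
    P=cloud(d,K,Rw,tw); np.savez(f"{n}.npz",im=im,P=P)
    for t,z in (("board",0),("joint_top",42),("open_end",42),("laid_half",58),("rack",0),("brick",36),("half",16),("bottle",0),("beaker",0),("hotplate",0)):
        r=place_of(t,n)[:3]
        print(t,[(round(a["p"],2),np.round(a["pixel"]).tolist(),onz(a["pixel"],z,K,Rw,tw).round().tolist()[:2]) for a in r])
save(cv2.resize(np.vstack(H),(600*512//768//1*1+0,600)),"a")
save(H[0],"scene0"); save(H[1],"side0")
E
```

```text
pics
{'clock': 0.0, 'qpos': array([-0.06581219,  0.62933821,  0.03844882,  1.51835384, -0.02697553,
        0.99631789, -0.01997751]), 'qd': array([ 0.00035102,  0.00054611, -0.00156773,  0.00114065,  0.0008512 ,
       -0.00061266,  0.00379124]), 'tau': array([-1.11932164e-03, -5.63405585e+01,  1.22606792e+00, -1.93450052e+01,
        1.09587883e-02,  1.05136272e-02, -8.84369996e-06]), 'eef_pos': array([6.49317897e+02, 2.43917071e-02, 1.99398950e+02]), 'tool_rot': array([-3.13969418e+00,  4.90358902e-05,  1.57083914e+00]), 'force': array([ 0.3011854 ,  0.38186374, -0.72564553]), 'torque': array([-0.02388999, -0.00786778,  0.0131292 ]), 'gripper_force': 0.0, 'width': 85.47876033269067} 18.700000000000003
scene [1295.  291. 1032.] [-0.55 -0.32 -0.77]
board [(0.56, [374.0, 238.0], [530.0, 222.0])]
joint_top [(0.88, [381.0, 227.0], [518.0, 229.0])]
open_end [(0.85, [351.0, 203.0], [481.0, 129.0])]
laid_half [(0.95, [410.0, 243.0], [539.0, 309.0])]
rack [(0.76, [249.0, 203.0], [595.0, -128.0])]
brick [(0.64, [249.0, 192.0], [587.0, -132.0])]
half [(0.82, [195.0, 114.0], [375.0, -464.0]), (0.68, [154.0, 196.0], [722.0, -365.0]), (0.61, [187.0, 167.0], [584.0, -348.0])]
bottle [(0.6, [193.0, 239.0], [777.0, -192.0])]
beaker [(0.62, [156.0, 142.0], [534.0, -509.0])]
hotplate [(0.47, [251.0, 193.0], [562.0, -142.0])]
side [  396. -1022.  1158.] [ 0.14  0.65 -0.75]
board [(0.89, [210.0, 148.0], [525.0, 215.0])]
joint_top [(0.69, [206.0, 137.0], [518.0, 227.0])]
open_end [(0.56, [199.0, 156.0], [480.0, 142.0])]
laid_half [(0.56, [208.0, 118.0], [538.0, 306.0])]
rack [(0.62, [253.0, 222.0], [594.0, -135.0])]
brick [(0.69, [251.0, 214.0], [589.0, -129.0])]
half [(0.91, [201.0, 334.0], [383.0, -460.0]), (0.87, [319.0, 275.0], [722.0, -367.0]), (0.63, [268.0, 279.0], [584.0, -346.0])]
bottle [(0.63, [318.0, 227.0], [778.0, -200.0])]
beaker [(0.7, [271.0, 342.0], [549.0, -513.0])]
hotplate [(0.66, [264.0, 149.0], [705.0, 168.0])]
```

View pics/scene0.png

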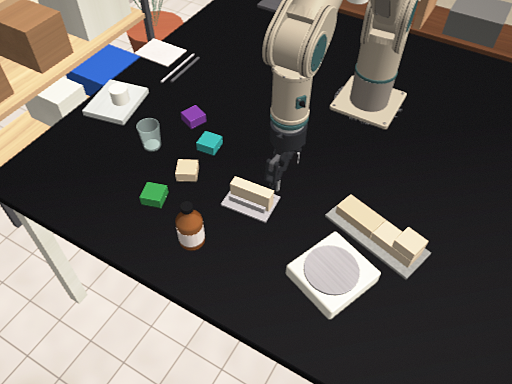

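View pics/side0.png

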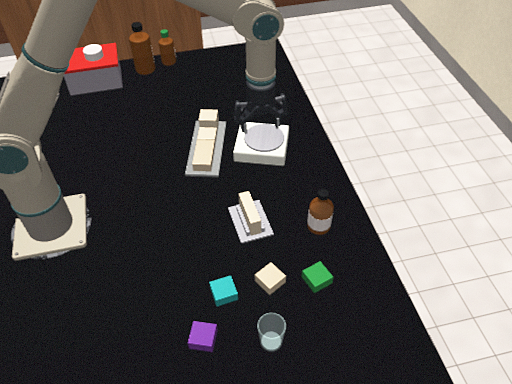

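The scene and side pictures agree: cream half at scene (187,170) / side (270,278), brick in its rack at (250,193), screen at (380,230) with the laid half at its +y end. The green, turquoise and purple blocks are decoys. I'll fit rectangles to the point clouds next.

```bash
cat >> h.py <<'E'
def fit(q,name=""):
    r=cv2.minAreaRect(q[:,:2].astype(np.float32)); b=cv2.boxPoints(r)
    e=[b[1]-b[0],b[2]-b[1]]; e=max(e,key=lambda a:np.hypot(*a)); an=np.degrees(np.arctan2(e[1],e[0]))
    an=(an+90)%180-90
    print(name,len(q),"c",np.round(r[0],1),"size",np.round(sorted(r[1]),1),"long-axis deg",round(an,1),"z",np.round(np.median(q[:,2]),1)); return r[0],an
E
python3 - <<'E'
from h import *
for n in ("scene","side"):
    f=np.load(n+".npz"); P=f["P"]; im=f["im"].astype(int)
    print(n,"bench z",np.nanmedian(rect(P,-20,20,(400,500),(-300,-100))[0][:,2]))
    cream=(im[...,0]>130)&(im[...,0]-im[...,2]>15)
    def g(nm,zl,zh,xr,yr,cm=True):
        q,m=rect(P,zl,zh,xr,yr)
        m2=m&cream if cm else m
        m2=cv2.morphologyEx(m2.astype(np.uint8),cv2.MORPH_OPEN,np.ones((2,2)))>0
        if m2.sum()>10: fit(P[m2],n+" "+nm)
    g("half",26,38,(520,650),(-410,-280)); g("bricktop",58,72,(480,690),(-220,-40))
    g("course1",36,48,(430,620),(60,400)); g("laid",66,82,(430,620),(60,400))
    g("rack rail",20,30,(480,690),(-230,-30),False);g("rackplate",3,12,(480,690),(-230,-30),False);g("board",6,15,(400,640),(40,420),False)
    g("hotplate",50,66,(580,820),(40,320),False)
E
```

```text
scene bench z -0.08012177517230157
scene half 310 c [ 593.1 -340.2] size [55.6 57.1] long-axis deg 31.0 z nan
scene bricktop 419 c [ 585.  -117.8] size [ 73.9 108.3] long-axis deg -63.1 z nan
scene course1 1221 c [nan nan] size [0. 0.] long-axis deg nan z nan
scene laid 499 c [517.3 316.3] size [ 57.1 115.8] long-axis deg -16.4 z 72.9
scene rack rail 203 c [ 610.  -119.7] size [ 25.3 113.7] long-axis deg -81.0 z 24.3
scene rackplate 416 c [ 588.1 -124.3] size [ 98.5 139.3] long-axis deg -84.5 z nan
scene board 1074 c [515.7 223. ] size [115.3 267.1] long-axis deg 73.5 z nan
scene hotplate 2386 c [701.  175.1] size [147.4 160.3] long-axis deg -22.9 z nan
side bench z -0.3123578395338882
side half 441 c [ 596.6 -343.1] size [58.3 71.6] long-axis deg 30.4 z nan
side bricktop 302 c [ 584.5 -114.7] size [ 28.9 143.9] long-axis deg 76.9 z nan
side course1 628 c [508.9 190.3] size [ 56.5 188.1] long-axis deg 73.6 z nan
side laid 183 c [541.9 304. ] size [50.1 62.7] long-axis deg 65.6 z nan
side rack rail 144 c [ 591.2 -134.1] size [ 61.9 106.7] long-axis deg -85.1 z 24.1
side rackplate 446 c [ 590.4 -131.5] size [103.2 139.6] long-axis deg -84.2 z 5.4
side board 601 c [485.3 199.3] size [171.4 251.6] long-axis deg -65.0 z nan
side hotplate 923 c [683.3 131.7] size [135.8 236.6] long-axis deg 65.3 z nan
```

Call:
play_rows:
  series:
    - [[-2,-4.5,2,0,0,2,0],[-2,-4.5,2,0,0,2,0],[-2,-4,2,0,0,1.5,0],[0,0,0,0,0,0,0],[0,0,0,0,0,0,0]]

```text
clock: 1.72
eef_pos: [590.2, -129.1, 260.3]
tool_rot: [3.141, -0.001, 1.667]
force: [-0.2, 0.7, 0.5]
width: 85.1
gripper_force: 0.0
```

```bash
python3 - <<'E'
from h import *
im,d,K,Rw,tw=cam("wrist"); P=cloud(d,K,Rw,tw); save(im,"w1"); np.savez("w1.npz",im=im,P=P)
print(np.array(get_calibration("wrist")["mount"]).round(3),K.round())
print(ctrl.read_state()["eef_pos"],ctrl.read_state()["qpos"].round(3))
for t,z in (("rack",0),("brick",36)):
    print(t,[(a["p"],a["pixel"],onz(a["pixel"],z,K,Rw,tw).round(1)) for a in place_of(t,"wrist")])
q,_=rect(P,62,70,(480,690),(-230,-30)); fit(q,"brick top")
q,_=rect(P,20,30,(480,690),(-230,-30)); fit(q,"rails")
q,_=rect(P,3,10,(480,690),(-230,-30)); fit(q,"plate")
E
```

```text
[[  -0.      -0.965   -0.263   67.296]
 [   1.      -0.       0.      -0.468]
 [  -0.      -0.263    0.965 -173.239]
 [   0.       0.       0.       1.   ]] [[318.   0. 258.]
 [  0. 318. 199.]
 [  0.   0.   1.]]
[ 590.26907183 -128.32533061  259.88085336] [ 0.158  0.503  0.016  1.575 -0.011  1.065  0.275]
rack [(0.97, [259.4, 161.1], array([ 591. , -126.3,    0. ]))]
brick [(0.68, [256.0, 162.2], array([ 586.3, -122.8,   36. ]))]
brick top 2782 c [ 585.8 -121.5] size [ 31.8 119.4] long-axis deg -85.3 z 65.6
rails 1326 c [ 585.7 -125.1] size [ 55.8 110. ] long-axis deg -85.6 z 25.5
plate 3556 c [ 585.7 -125. ] size [100.2 140. ] long-axis deg -85.7 z 5.6
```

View pics/w1.png

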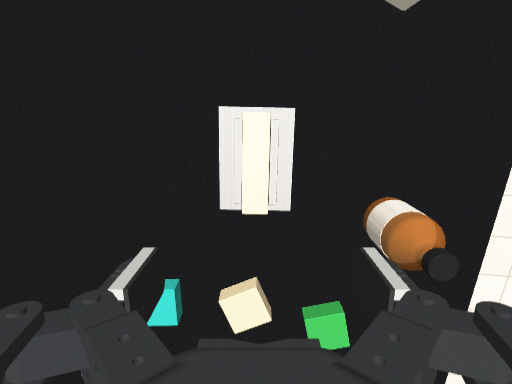

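The wrist picture shows the rack square below at (257,160), with the brick's top clear at (255,163). Going down to grasp it.

Call:
play_rows:
  series:
    - [[-0.44,0.68,-4,0,0,-0.9,0],[0,0,-5,0,0,0,0],[0,0,-5,0,0,0,0],[0,0,-4,0,0,0,0],[0,0,-3,0,0,0,0],[0,0,-1.4,0,0,0,0],[0,0,0,0,0,0,0],[0,0,0,0,0,0,0.7],[0,0,0,0,0,0,0.7],[0,0,0,0,0,0,0.8],[0,0,0,0,0,0,0.8],[0,0,0,0,0,0,0.8],[0,0,0,0,0,0,0.8]]

```text
clock: 3.5
eef_pos: [585.6, -123.2, 36.3]
tool_rot: [3.142, -0.0, 1.651]
force: [-0.3, 0.8, 0.6]
width: 17.3
gripper_force: 0.0
```

```bash
python3 - <<'E'
from h import *
im,d,K,Rw,tw=cam("wrist"); im2=cam("side")[0]; print(ctrl.read_state())
save(np.hstack([cv2.resize(im,(400,300)),cv2.resize(im2[150:270,180:340],(400,300))]),"w2")
E
```

```text
{'clock': 3.6, 'qpos': array([ 0.15461283,  0.77042584,  0.00935794,  1.79456613, -0.01203032,
        0.5767155 ,  0.2516584 ]), 'qd': array([-0.00016787,  0.00076197, -0.00063932,  0.00158097,  0.00084172,
        0.00060353, -0.00155221]), 'tau': array([ 3.92091461e-03, -5.64433837e+01,  9.82417166e-01, -1.25897035e+01,
        7.13049158e-03,  1.89573570e-03,  3.02109970e-05]), 'eef_pos': array([ 585.58083453, -123.16708105,   36.28783796]), 'tool_rot': array([-3.14154471e+00, -5.55815614e-05,  1.65104136e+00]), 'force': array([ 0.10076804, -0.47729778, -0.22269286]), 'torque': array([-0.01060811, -0.03679692, -0.00286342]), 'gripper_force': 0.0, 'width': 17.250620348044166}
```

View pics/w2.png

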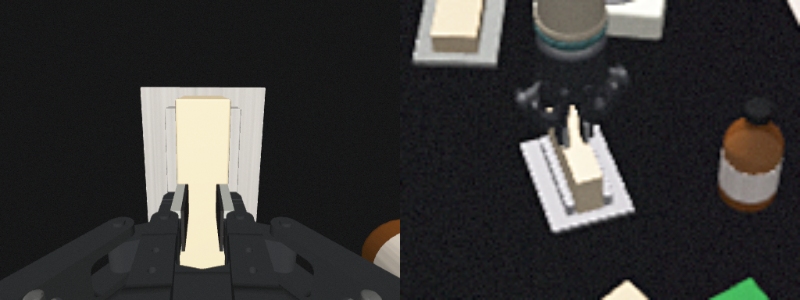

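```bash
python3 - <<'E'
from h import *
im,d,K,Rw,tw=cam("wrist"); P=cloud(d,K,Rw,tw)
for r in (140,180,230,250,270,290,310,325):
    print(r,[(c,*P[r,c].round().tolist()) for c in range(205,312,9)])
save(cv2.resize(im[200:384,150:380],(800,600),interpolation=cv2.INTER_CUBIC),"w3")
E
```

```text
140 [(205, 548.0, -76.0, 7.0), (214, 556.0, -74.0, 25.0), (223, 561.0, -73.0, 25.0), (232, 569.0, -69.0, 65.0), (241, 573.0, -69.0, 65.0), (250, 577.0, -68.0, 65.0), (259, 581.0, -68.0, 66.0), (268, 585.0, -68.0, 65.0), (277, 589.0, -67.0, 66.0), (286, 593.0, -67.0, 66.0), (295, 602.0, -70.0, 26.0), (304, 607.0, -69.0, 26.0)]
180 [(205, 548.0, -102.0, 5.0), (214, 556.0, -97.0, 24.0), (223, 562.0, -96.0, 26.0), (232, 570.0, -87.0, 65.0), (241, 574.0, -87.0, 66.0), (250, 578.0, -87.0, 64.0), (259, 582.0, -87.0, 65.0), (268, 587.0, -86.0, 65.0), (277, 591.0, -86.0, 65.0), (286, 595.0, -85.0, 65.0), (295, 604.0, -93.0, 26.0), (304, 610.0, -93.0, 26.0)]
230 [(205, 549.0, -137.0, 5.0), (214, 558.0, -128.0, 25.0), (223, 564.0, -128.0, 25.0), (232, 571.0, -111.0, 67.0), (241, 576.0, -112.0, 65.0), (250, 580.0, -111.0, 65.0), (259, 584.0, -111.0, 66.0), (268, 589.0, -111.0, 66.0), (277, 593.0, -110.0, 66.0), (286, 597.0, -110.0, 66.0), (295, 608.0, -124.0, 25.0), (304, 617.0, -132.0, 5.0)]
250 [(205, 550.0, -152.0, 5.0), (214, 565.0, -117.0, 78.0), (223, 569.0, -113.0, 87.0), (232, 573.0, -11
[... 925 characters left out ...]
21.0)]
310 [(205, 570.0, -107.0, 137.0), (214, 572.0, -107.0, 137.0), (223, 575.0, -106.0, 139.0), (232, 576.0, -129.0, 104.0), (241, 579.0, -155.0, 66.0), (250, 583.0, -155.0, 66.0), (259, 588.0, -156.0, 65.0), (268, 593.0, -155.0, 65.0), (277, 597.0, -155.0, 65.0), (286, 596.0, -126.0, 107.0), (295, 593.0, -105.0, 138.0), (304, 596.0, -105.0, 137.0)]
325 [(205, 571.0, -106.0, 144.0), (214, 573.0, -106.0, 144.0), (223, 575.0, -106.0, 143.0), (232, 575.0, -165.0, 66.0), (241, 579.0, -165.0, 66.0), (250, 584.0, -164.0, 66.0), (259, 589.0, -163.0, 66.0), (268, 593.0, -164.0, 65.0), (277, 598.0, -163.0, 66.0), (286, 603.0, -162.0, 67.0), (295, 593.0, -105.0, 143.0), (304, 595.0, -105.0, 143.0)]
```

View pics/w3.png

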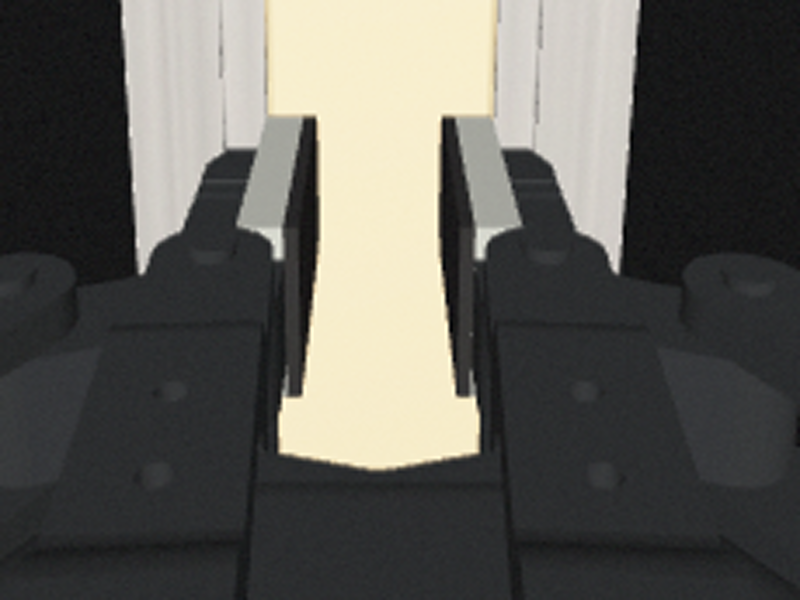

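```bash
python3 - <<'E'
from h import *
P=np.load("w1.npz")["P"]
for r,c in ((250,150),(255,145),(275,125),(290,115),(252,368),(285,398)): print(r,c,P[r,c].round(1), "rel z", (P[r,c][2]-260).round(1))
for n in ("side","scene"):
    im,d,K,Rw,tw=cam(n); P=cloud(d,K,Rw,tw)
    q,m=rect(P,30,140,(520,660),(-142,-100))
    g=im.astype(int); dark=m&(g.sum(-1)<250)
    z=P[...,2][dark]; print(n,np.sort(z)[:40:4].round(),[P[dark][i].round().tolist() for i in np.argsort(z)[:12]])
E
```

```text
250 150 [ 543.6 -121.9  311.2] rel z 51.2
255 145 [ 543.2 -121.8  316.3] rel z 56.3
275 125 [ 541.5 -122.3  332. ] rel z 72.0
290 115 [ 542.3 -122.1  341.9] rel z 81.9
252 368 [ 633.6 -113.4  312.9] rel z 52.9
285 398 [ 634.5 -112.8  339.7] rel z 79.7
side [48. 67. 75. 79. 83. 84. 86. 91. 93. 95.] [[569.0, -101.0, 48.0], [570.0, -109.0, 48.0], [597.0, -126.0, 65.0], [596.0, -120.0, 67.0], [597.0, -124.0, 67.0], [595.0, -120.0, 72.0], [596.0, -117.0, 73.0], [597.0, -126.0, 74.0], [605.0, -129.0, 75.0], [571.0, -135.0, 77.0], [569.0, -134.0, 78.0], [598.0, -134.0, 78.0]]
scene [68. 73. 76. 79. 82. 85. 86. 90. 91. 92.] [[578.0, -121.0, 68.0], [577.0, -118.0, 69.0], [605.0, -118.0, 72.0], [575.0, -123.0, 72.0], [604.0, -115.0, 73.0], [580.0, -120.0, 75.0], [602.0, -116.0, 75.0], [579.0, -118.0, 75.0], [605.0, -118.0, 76.0], [608.0, -122.0, 77.0], [577.0, -119.0, 77.0], [602.0, -117.0, 78.0]]
```

The reported TCP sits about 34 mm ahead of the real fingertips: all three cameras put the tips at z≈68 while the TCP reads 36. So the fingers closed above the brick without touching it. I'll open, go about 39 mm deeper and close again.

Call:
play_rows:
  series:
    - [[0,0,0.5,0,0,0,0],[0,0,0,0,0,0,0],[0,0,0,0,0,0,0],[0,0.15,0,0,0,0,0],[0,0,-1.5,0,0,0,0],[0,0,-1.5,0,0,0,0],[0,0,-1.4,0,0,0,0],[0,0,0,0,0,0,0],[0,0,0,0,0,0,0.4],[0,0,0,0,0,0,0.7],[0,0,0,0,0,0,0.8],[0,0,0,0,0,0,0.8],[0,0,0,0,0,0,0.8],[0,0,0,0,0,0,0.8]]

```text
clock: 5.5
eef_pos: [586.1, -121.8, -2.1]
tool_rot: [3.14, 0.0, 1.651]
force: [-1.4, 0.3, 5.6]
width: 31.3
gripper_force: 60.2
```

Gripped with 60 N. Now I lift, carry the brick to the clear bench, yaw it to the screen's direction and tilt it 50°, with the hand leaning outward.

Call:
play_rows:
  series:
    - [[0,0,1,0,0,0,0.8],[0,0,2,0,0,0,0.8],[0,0,2.5,0,0,0,0.8],[0,0,2.5,0,0,0,0.8],[0,0,2,0,0,0,0.8],[-4.7,0.1,0,0,0,-5.3,0.8],[-4.7,0.1,0,0,0,-5.3,0.8],[-4.7,0.1,0,0,0,-5.3,0.8],[-4.7,0.1,0,0,0,-5.2,0.8],[0,0,0,2.37,7.99,0,0.8],[0,0,0,2.37,7.99,0,0.8],[0,0,0,2.37,7.99,0,0.8],[0,0,0,2.37,7.99,0,0.8],[0,0,0,2.37,7.99,0,0.8],[0,0,0,2.37,7.99,0,0.8],[0,0,0,0,0,0,0.8],[0,0,0,0,0,0,0.8]]

```text
clock: 7.62
eef_pos: [397.8, -117.7, 98.1]
tool_rot: [-2.272, -0.0, 1.283]
force: [-0.1, -0.7, -2.4]
width: 31.7
gripper_force: 60.6
```

```bash
python3 - <<'E'
from h import *
s=ctrl.read_state(); print(s["eef_pos"],s["qpos"].round(2),s["width"]); R=Ro.from_euler('xyz',s["tool_rot"]).as_matrix(); print(R.round(3))
im,d,K,Rw,tw=cam("scene"); im2,d2,K2,R2,t2=cam("side")
def crop(im,K,Rw,tw,X,w):
    c=Rw.T@(np.array(X)-tw); u=int(K[0,0]*c[0]/c[2]+K[0,2]); v=int(K[1,1]*c[1]/c[2]+K[1,2]); h=int(w*.75)
    u=np.clip(u,w,511-w); v=np.clip(v,h,383-h); return cv2.resize(im[v-h:v+h,u-w:u+w],(400,300))
save(np.hstack([crop(im,K,Rw,tw,(430,-120,100),70),crop(im2,K2,R2,t2,(430,-120,100),70)]),"t1")
P=cloud(d2,K2,R2,t2); g=im2.astype(int); m=(g[...,0]>150)&(g[...,0]-g[...,2]>15)
q,mm=rect(P,20,250,(330,540),(-200,-50)); q=P[mm&m]; print(len(q),q.min(0),q.max(0))
E
```

```text
[ 397.7567357  -117.73118601   98.13954372] [ 0.19  0.99  0.11  1.48 -0.09  1.54  0.05] 31.691053330594244
[[ 0.284  0.618 -0.733]
 [ 0.959 -0.183  0.217]
 [ 0.    -0.764 -0.645]]
457 [ 379.56469741 -193.2751385   103.19587463] [461.43756723 -65.28278837 159.70953548]
```

View pics/t1.png

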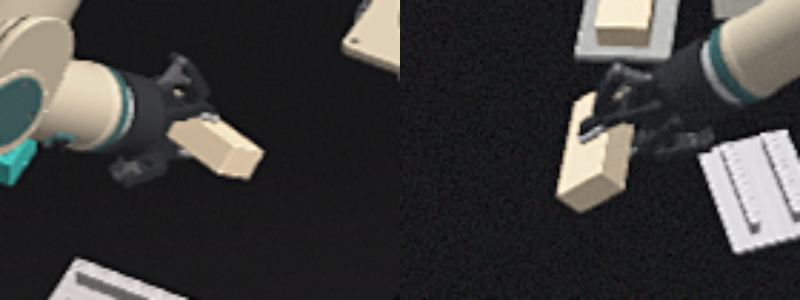

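Brick held securely at 50°, with its long lower edge down over the clear bench. Lowering it until the edge touches.

Call:
play_rows:
  series:
    - [[-0.7,0.2,-2.5,0,0,0,0.8],[-0.7,0.2,-2.5,0,0,0,0.8],[0,0,-2,0,0,0,0.8],[0,0,-1.2,0,0,0,0.8],[0,0,-0.6,0,0,0,0.8],[0,0,-0.1,0,0,0,0.8],[0,0,0,0,0,0,0.8]]

```text
clock: 8.6
eef_pos: [383.9, -113.8, 8.6]
tool_rot: [-2.27, -0.0, 1.283]
force: [-0.4, 0.3, -2.1]
width: 31.0
gripper_force: 60.7
```

```bash
python3 - <<'E'
from h import *
s=ctrl.read_state(); print(s["eef_pos"],s["force"])
im,d,K,Rw,tw=cam("side"); P=cloud(d,K,Rw,tw)
g=im.astype(int); m=(g[...,0]>110)&(g[...,0]-g[...,2]>15)
q,mm=rect(P,-10,100,(330,540),(-200,-50)); q=P[mm&m]
r=q@np.array([.959,-.284,0]); print(len(q),np.percentile(q[:,2],[0,1,2,5,50,98,100]).round(1)); 
i=np.argsort(q[:,2])[:5]; print(q[i].round(1),r[i].round(1), "r range",np.percentile(r,[0,2,98,100]).round(1))
E
```

```text
[ 383.93075469 -113.82332597    8.59708543] [-0.35956213  0.34462933 -2.11029527]
587 [-4.5 -1.9 -1.1  2.8 43.  64.4 76.4]
[[ 367.6 -128.3   -4.5]
 [ 372.  -118.6   -3.7]
 [ 366.2 -139.8   -3.7]
 [ 377.  -104.7   -3.4]
 [ 382.   -90.5   -3.3]] [389.  390.5 390.9 391.2 392. ] r range [389.  391.  462.8 464.1]
```

Call:
play_rows:
  series:
    - [[0,0,-0.1,0,0,0,0.8],[0,0,-0.05,0,0,0,0.8],[0,0,0,0,0,0,0.8]]

```text
clock: 9.02
eef_pos: [383.7, -113.7, 7.0]
tool_rot: [-2.269, -0.0, 1.283]
force: [0.6, 1.4, -1.0]
width: 31.6
gripper_force: 60.8
```

Call:
play_rows:
  series:
    - [[0,0,-0.05,0,0,0,0.8],[0,0,-0.05,0,0,0,0.8],[0,0,0,0,0,0,0.8]]

```text
clock: 9.4
eef_pos: [383.7, -113.7, 6.8]
tool_rot: [-2.268, -0.0, 1.283]
force: [2.6, -0.9, 5.8]
width: 31.5
gripper_force: 61.4
```

Call:
play_rows:
  series:
    - [[0,0,0,0,0,0,0.58],[0,0,0,0,0,0,0.54],[0,0,0,0,0,0,0.5],[0,0,0,0,0,0,0.48],[0,0,0,0,0,0,0.48],[0,0,0,0,0,0,0.48]]

```text
clock: 10.15
eef_pos: [383.6, -113.7, 5.8]
tool_rot: [-2.269, -0.0, 1.283]
force: [0.3, -0.5, 0.1]
width: 44.1
gripper_force: 0.3
```

```bash
python3 - <<'E'
from h import *
s=ctrl.read_state(); print(s["eef_pos"],s["force"])
im,d,K,Rw,tw=cam("side"); P=cloud(d,K,Rw,tw); save(cv2.resize(im[150:270,120:280],(800,600)),"t2")
g=im.astype(int); m=(g[...,0]>110)&(g[...,0]-g[...,2]>15)
q,mm=rect(P,-10,100,(330,540),(-200,-50)); q=P[mm&m]
r=q@np.array([.959,-.284,0]); print(len(q),np.percentile(q[:,2],[0,1,2,5,50,98,100]).round(1),np.percentile(r,[0,2,98,100]).round(1))
E
```

```text
[ 383.55356582 -113.65965301    5.78309907] [ 0.30304277 -0.46816921  0.05853156]
605 [-7.4 -2.  -0.5  3.  40.3 60.3 95.3] [392.  394.2 467.3 471.6]
```

View pics/t2.png

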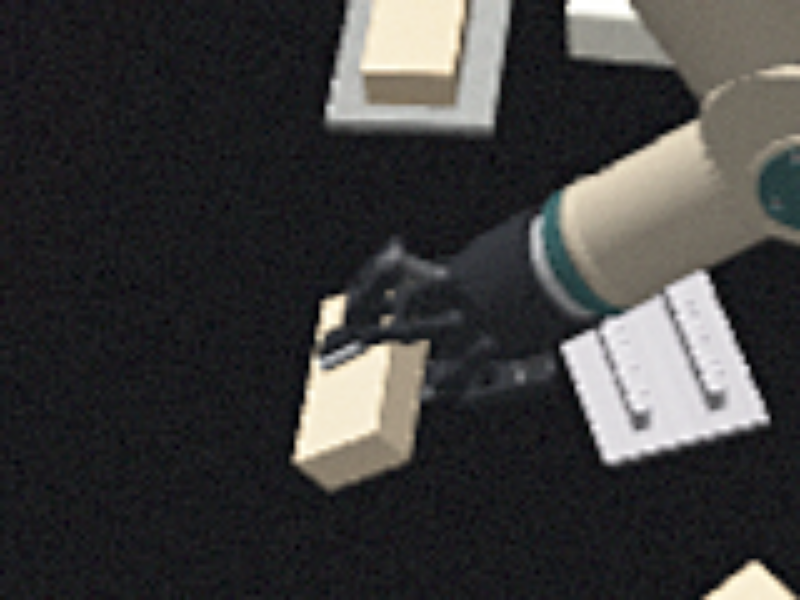

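The brick now leans on the lower finger and its edge rests on the bench. Before pulling the finger out I check how far the knuckle is from the rack.

```bash
python3 - <<'E'
from h import *
for n in("side","scene"):
    im,d,K,Rw,tw=cam(n); P=cloud(d,K,Rw,tw); g=im.astype(int).sum(-1)
    q,m=rect(P,8,110,(430,560),(-230,-80)); q=P[m&(g<330)]
    r=q@np.array([.959,-.284,0]); t=q@np.array([.284,.959,0])
    for a in range(440,580,12):
        k=(r>=a)&(r<a+12)
        if k.sum(): i=np.argmin(np.where(k,q[:,2],999)); print(n,a,k.sum(),"minz",q[i].round(),"t",t[k].min().round(),t[k].max().round())
E
```

```text
side 440 5 minz [ 431. -119.   78.] t 3.0 9.0
side 452 40 minz [452. -97.  46.] t -19.0 35.0
side 464 69 minz [ 448. -139.   12.] t -56.0 16.0
side 476 64 minz [ 457. -148.   27.] t -22.0 10.0
side 488 83 minz [ 470. -152.   18.] t -23.0 2.0
side 500 77 minz [ 479. -152.   20.] t -23.0 11.0
side 512 50 minz [ 490. -158.   24.] t -25.0 8.0
side 524 36 minz [ 502. -162.   30.] t -39.0 -3.0
side 536 44 minz [ 513. -166.   36.] t -38.0 9.0
side 548 3 minz [ 521. -182.   95.] t -34.0 -26.0
side 560 1 minz [ 558. -104.    8.] t 58.0 58.0
side 572 1 minz [ 560. -137.    9.] t 28.0 28.0
scene 440 10 minz [ 431. -119.   74.] t 6.0 11.0
scene 452 24 minz [ 445. -125.   11.] t -13.0 15.0
scene 464 36 minz [ 450. -126.   15.] t -10.0 47.0
scene 476 31 minz [ 467. -134.   23.] t 2.0 17.0
scene 488 66 minz [ 480. -130.   24.] t -13.0 19.0
scene 500 33 minz [ 483. -132.   21.] t -12.0 19.0
scene 512 21 minz [ 496. -138.   25.] t -6.0 18.0
scene 524 29 minz [ 509. -141.   32.] t 0.0 35.0
scene 536 58 minz [ 517. -143.   35.] t -16.0 35.0
scene 548 12 minz [ 528. -147.   43.] t -12.0 31.0
scene 560 3 minz [ 542. -142.   96.] t 17.0 25.0
```

Call:
play_rows:
  series:
    - [[0.48,-0.14,0,0,0,0,0.48],[0.48,-0.14,0,0,0,0,0.48],[0.48,-0.14,0,0,0,0,0.48],[0.48,-0.14,0,0,0,0,0.48],[0.48,-0.14,0,0,0,0,0.48],[0.4,-0.11,0,0,0,0,0.48],[0,0,0,0,0,0,0.48]]

```text
clock: 11.18
eef_pos: [412.1, -121.9, 5.6]
tool_rot: [-2.27, -0.0, 1.283]
force: [0.1, 0.6, 0.2]
width: 44.2
gripper_force: 0.5
```

```bash
python3 - <<'E'
from h import *
s=ctrl.read_state(); print(s["eef_pos"],s["force"])
a=[]
for n in("side","scene"):
    im,d,K,Rw,tw=cam(n); P=cloud(d,K,Rw,tw); 
    c=Rw.T@(np.array([430,-130,30])-tw); u=int(K[0,0]*c[0]/c[2]+K[0,2]); v=int(K[1,1]*c[1]/c[2]+K[1,2])
    a.append(cv2.resize(im[v-45:v+45,u-60:u+60],(400,300)))
    g=im.astype(int); m=(g[...,0]>110)&(g[...,0]-g[...,2]>15)
    q,mm=rect(P,-10,100,(330,540),(-200,-50)); q=P[mm&m]
    r=q@np.array([.959,-.284,0])
    for b in range(380,500,12):
        k=(r>=b)&(r<b+12)
        if k.sum()>3: print(n,b,np.percentile(q[k][:,2],[5,90]).round())
save(np.hstack(a),"t3")
E
```

```text
[ 412.0811715  -121.87844261    5.64176682] [0.13881658 0.62654572 0.22466816]
side 392 [-5.  2.]
side 404 [ 1. 33.]
side 416 [12. 36.]
side 428 [14. 39.]
side 440 [15. 42.]
side 452 [17. 46.]
side 464 [21. 45.]
scene 380 [-6.  3.]
scene 404 [ 2. 33.]
scene 416 [ 9. 35.]
scene 428 [ 6. 39.]
scene 440 [ 8. 42.]
scene 452 [17. 44.]
scene 464 [18. 45.]
scene 476 [17. 30.]
```

View pics/t3.png

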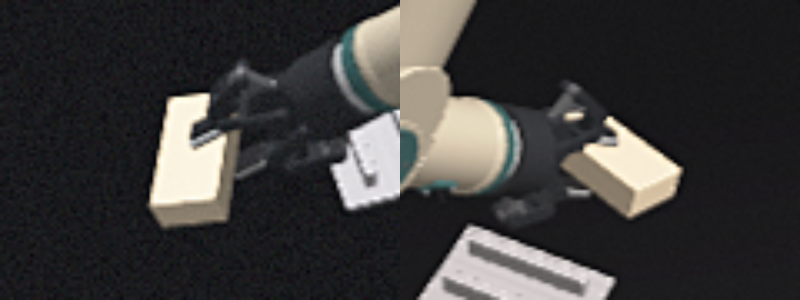

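The brick rests about 13° from flat on the lower fingertip, as planned. I pull the finger fully out, then retreat upward and turn the tool back to vertical.

Call:
play_rows:
  series:
    - [[0.48,-0.14,0,0,0,0,0.48],[0.48,-0.14,0,0,0,0,0.48],[0.48,-0.14,0,0,0,0,0.48],[0.3,-0.08,0,0,0,0,0.48],[0,0,0,0,0,0,0.48],[1,-0.28,1.5,0,0,0,0.4],[1,-0.28,3,0,0,0,0.2],[0,0,4,0,0,0,0],[0,0,4,-2.37,-7.99,0,0],[0,0,2,-2.37,-7.99,0,0],[0,0,2,-2.37,-7.99,0,0],[-0.8,0.2,1,-2.37,-7.99,0,0],[-1,0.3,0,-2.37,-7.99,0,0],[-1,0.3,0,-2.37,-7.99,0,0],[0,0,0,0,0,0,0],[0,0,0,0,0,0,0]]

```text
clock: 13.28
eef_pos: [421.8, -124.5, 181.4]
tool_rot: [3.141, -0.0, 1.283]
force: [0.6, 0.5, 0.3]
width: 85.4
gripper_force: 0.0
```

```bash
cat >> h.py <<'E'
def look(zlo,zhi,xr,yr,name,cm=False):
    im,d,K,Rw,tw=cam("wrist"); P=cloud(d,K,Rw,tw); q,m=rect(P,zlo,zhi,xr,yr)
    if cm: g=im.astype(int); m&=(g[...,0]>120)&(g[...,0]-g[...,2]>12); q=P[m]
    m=cv2.morphologyEx(m.astype(np.uint8),cv2.MORPH_OPEN,np.ones((3,3)))>0; v,u=np.nonzero(m)
    print("px rows",v.min(),v.max(),"cols",u.min(),u.max()); fit(P[m],name); return im,P
E
python3 - <<'E'
from h import *
s=ctrl.read_state(); print(s["eef_pos"],s["qpos"].round(2),s["tool_rot"])
look(26,38,(330,520),(-240,-30),"brick")
E
```

```text
[ 421.78689303 -124.47145863  181.38190878] [ 0.12  0.36  0.13  2.1  -0.07  0.68  0.02] [ 3.14071049e+00 -2.26742628e-04  1.28295913e+00]
px rows 121 233 cols 235 294
brick 6497 c [ 426.5 -126.9] size [ 60.  119.2] long-axis deg 73.4 z 31.5
```

The brick lies flat at (426.5, -126.9), free of the gripper and already parallel to the screen. Taking it afresh across its 60 mm width.

Call:
play_rows:
  series:
    - [[0.47,-0.24,-4,0,0,0,0],[0,0,-5,0,0,0,0],[0,0,-5,0,0,0,0],[0,0,-4,0,0,0,0],[0,0,-2.5,0,0,0,0],[0,0,-1.2,0,0,0,0],[0,0,-0.2,0,0,0,0],[0,0,0,0,0,0,0],[0,0,0,0,0,0,0.3],[0,0,0,0,0,0,0.45],[0,0,0,0,0,0,0.45],[0,0,0,0,0,0,0.45],[0,0,0,0,0,0,0.45]]

```text
clock: 14.95
eef_pos: [426.3, -121.7, -17.3]
tool_rot: [-3.137, -0.014, 1.283]
force: [0.9, -0.3, 6.1]
width: 58.5
gripper_force: 64.9
```

```bash
python3 - <<'E'
from h import *
s=ctrl.read_state(); print(s["eef_pos"],s["qpos"].round(3),s["tool_rot"],s["force"])
E
```

```text
[ 426.30638011 -121.69152571  -17.27300996] [ 0.066  0.78   0.239  2.231 -0.89   0.235  0.826] [-3.13683913 -0.01411915  1.28269525] [ 0.89834386 -0.33562904  6.12053883]
```

The wrist joint q6 is at its limit here, so the tool can't get low enough this close to the base. The grip on the top rim holds, so I'll slide the brick slowly along the bench to about (440, -285), where the arm reaches lower.

Call:
play_rows:
  series:
    - [[0,0,0.05,0,0,0,0.45],[0.05,-0.6,0,0,0,0,0.45],[0.12,-1.3,0,0,0,0,0.45],[0.12,-1.3,0,0,0,0,0.45],[0.12,-1.3,0,0,0,0,0.45],[0.12,-1.3,0,0,0,0,0.45],[0.12,-1.3,0,0,0,0,0.45],[0.12,-1.3,0,0,0,0,0.45],[0,0,0,0,0,0,0.45]]

```text
clock: 16.08
eef_pos: [433.3, -206.7, -17.3]
tool_rot: [-3.136, -0.013, 1.282]
force: [0.1, -1.3, 4.6]
width: 58.5
gripper_force: 65.3
```

```bash
python3 - <<'E'
from h import *
s=ctrl.read_state(); print(s["eef_pos"],s["qpos"].round(3),s["tool_rot"],s["force"],s["width"])
im,d,K,Rw,tw=cam("side"); P=cloud(d,K,Rw,tw)
g=im.astype(int); m=(g[...,0]>110)&(g[...,0]-g[...,2]>15)
q,mm=rect(P,24,50,(330,530),(-320,-50)); q=P[mm&m]; fit(q,"brick top"); print(np.percentile(q[:,2],[5,50,95]))
E
```

```text
[ 433.29518083 -206.6687662   -17.25908213] [ 0.19   0.807  0.312  2.132 -0.8    0.331  0.894] [-3.1359181  -0.01276628  1.28183078] [ 0.11421689 -1.28700924  4.60177983] 58.48840383998425
brick top 514 c [ 432.1 -217.4] size [ 59.8 117.3] long-axis deg 74.2 z 31.6
[27.82802825 31.61490363 35.56127604]
```

Call:
play_rows:
  series:
    - [[0.1,-1.3,0,0,0,0,0.45],[0.12,-1.3,0,0,0,0,0.45],[0.12,-1.3,0,0,0,0,0.45],[0.12,-1.3,0,0,0,0,0.45],[0.1,-1,0,0,0,0,0.45],[0,0,0,0,0,0,0.45],[0,0,0,0,0,0,0.3],[0,0,0,0,0,0,0],[0,0,0,0,0,0,0],[0,0,2,0,0,0,0],[0,0,4,0,0,0,0],[0,0,5,0,0,0,0],[0,0,5,0,0,0,0],[0,0,4,0,0,0,0],[0,0,0,0,0,0,0],[0,0,0,0,0,0,0]]

```text
clock: 18.12
eef_pos: [438.2, -266.8, 181.6]
tool_rot: [-3.133, -0.014, 1.283]
force: [0.1, 0.2, -0.2]
width: 85.3
gripper_force: 0.0
```

```bash
python3 - <<'E'
from h import *
s=ctrl.read_state(); print(s["eef_pos"],s["qpos"].round(2),s["tool_rot"])
look(26,38,(330,520),(-360,-180),"brick")
E
```

```text
[ 438.23094133 -266.78663012  181.6307379 ] [ 0.05  0.55  0.68  1.92 -0.47  0.85  0.69] [-3.1334899  -0.0142227   1.28299054]
px rows 126 260 cols 231 333
brick 7774 c [ 438.3 -284.5] size [ 98. 160.] long-axis deg -84.5 z 31.5
```

```bash
python3 - <<'E'
from h import *
s=ctrl.read_state()
print("turn",np.degrees((Ro.from_euler('xyz',[np.pi,0,1.283])*Ro.from_euler('xyz',s["tool_rot"]).inv()).as_rotvec()).round(2))
im,P=look(26,38,(330,520),(-360,-180),"brick",True)
g=im.astype(int); q,m=rect(P,20,38,(330,640),(-420,-160)); m=(m&(g[...,2]-g[...,0]>40)); fit(P[m],"turq")
q,m=rect(P,26,38,(330,640),(-420,-160)); m&=(g[...,0]>120)&(g[...,0]-g[...,2]>12)
n,l,st,_=cv2.connectedComponentsWithStats(cv2.erode(m.astype(np.uint8),np.ones((2,2))))
for i in range(1,n):
    if st[i,4]>300: fit(P[l==i],f"cc{i}")
E
```

```text
turn [-0.93 -0.27  0.01]
px rows 126 238 cols 231 290
brick 6458 c [ 436.8 -270.4] size [ 59.8 119.6] long-axis deg 73.6 z 31.6
turq 2877 c [ 465.3 -363.2] size [59.8 61. ] long-axis deg -76.6 z 31.5
cc1 6219 c [ 437.2 -271. ] size [ 58.8 118.6] long-axis deg 73.6 z 31.6
cc2 3027 c [ 590.4 -341.2] size [58.7 61.2] long-axis deg -61.8 z 31.6
```

Call:
play_rows:
  series:
    - [[-0.14,-0.38,-4,-0.93,-0.27,0,0],[0,0,-5,0,0,0,0],[0,0,-5,0,0,0,0],[0,0,-4,0,0,0,0],[0,0,-2.5,0,0,0,0],[0,0,-1.2,0,0,0,0],[0,0,-0.2,0,0,0,0],[0,0,0,0,0,0,0]]

```text
clock: 19.23
eef_pos: [437.5, -271.5, -36.2]
tool_rot: [3.139, 0.001, 1.283]
force: [0.2, -0.5, 0.2]
width: 85.6
gripper_force: 0.0
```

```bash
python3 - <<'E'
from h import *
s=ctrl.read_state(); print(s["eef_pos"],s["qpos"].round(2),s["tool_rot"],s["force"])
print("turn",np.degrees((Ro.from_euler('xyz',[np.pi,0,1.283])*Ro.from_euler('xyz',s["tool_rot"]).inv()).as_rotvec()).round(2))
E
```

```text
[ 437.47829432 -271.49636253  -36.20292287] [ 0.29  0.86  0.32  2.05 -0.79  0.35  0.97] [3.13879991e+00 8.99310243e-04 1.28279288e+00] [ 0.2169887  -0.50004593  0.19598555]
turn [0.09 0.14 0.01]
```

Call:
play_rows:
  series:
    - [[0,0,0,0,0,0,0.3],[0,0,0,0,0,0,0.45],[0,0,0,0,0,0,0.45],[0,0,0,0,0,0,0.45],[0,0,0,0,0,0,0.45],[0,0,1,0,0,0,0.45],[0,0,4,0,0,0,0.45],[0,0,5,0,0,0,0.45],[0.4,2.6,4.6,0,0,0,0.45],[0.75,5,0,0,0,0,0.45],[0.75,5,0,0,0,0,0.45],[0.75,5,0,0,0,0,0.45],[0.75,5,0,0,0,0,0.45],[0.75,5,0,0,0,0,0.45],[0.75,5,0,0,0,0,0.45],[0.75,5,0,0,0,0,0.45],[0.75,5,0,0,0,0,0.45],[0.7,4.1,0,0,0,0,0.45],[0,0,0,0,0,0,0.45],[0,0,0,0,0,0,0.45]]

```text
clock: 21.72
eef_pos: [507.7, 195.2, 109.6]
tool_rot: [3.14, 0.001, 1.283]
force: [0.4, -0.9, -2.9]
width: 59.3
gripper_force: 65.7
```

```bash
python3 - <<'E'
from h import *
s=ctrl.read_state(); print(s["eef_pos"],s["qpos"].round(2),s["tool_rot"],s["force"],s["width"],s["gripper_force"])
print("turn",np.degrees((Ro.from_euler('xyz',[np.pi,0,1.283])*Ro.from_euler('xyz',s["tool_rot"]).inv()).as_rotvec()).round(2))
im,d,K,Rw,tw=cam("wrist"); P=cloud(d,K,Rw,tw); save(im,"w5"); np.savez("w5.npz",im=im,P=P)
for nm,lo,hi in (("laid",70,80),("course1",37,46),("board",7,14),("held",140,220)):
    q,m=rect(P,lo,hi,(400,660),(80,400)); 
    n,l,st,_=cv2.connectedComponentsWithStats(m.astype(np.uint8))
    for i in range(1,n):
        if st[i,4]>400: fit(P[l==i],nm); print(st[i])
E
```

```text
[507.70285189 195.16760724 109.6055894 ] [-0.86  0.71  0.71  1.92 -0.66  0.76 -0.06] [3.13956189e+00 1.33156421e-03 1.28288190e+00] [ 0.35009392 -0.93369391 -2.87693547] 59.33399770299048 65.71447849273682
turn [0.11 0.09 0.01]
laid 7436 c [536.1 301.4] size [41.  60.2] long-axis deg -16.8 z 73.6
[ 204    0  102   76 7436]
course1 1754 c [613.9 208.2] size [ 20.1 158.8] long-axis deg 65.9 z 41.1
[ 366   32   67  213 1754]
course1 4161 c [525.4 265.3] size [35.3 60. ] long-axis deg -16.8 z 41.6
[ 213   78   84   52 4161]
board 2791 c [491.  305.9] size [20.9 96.5] long-axis deg 73.5 z 9.6
[ 184    0   31  130 2791]
board 2951 c [576.2 280.7] size [21.5 96.8] long-axis deg 73.2 z 9.6
[ 296    0   32  130 2951]
held 60119 c [511.7 212.9] size [ 84.4 129.5] long-axis deg -16.4 z 177.3
[    0   130   512   254 60119]
```

View pics/w5.png

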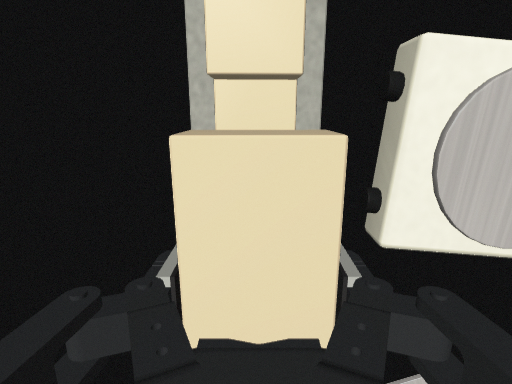

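The wrist view shows the held brick (172–346, 130–340), the laid half's near edge at row 75 and the course-1 top between them. I compute the remaining offset from this one picture.

```bash
python3 - <<'E'
from h import *
f=np.load("w5.npz"); P=f["P"]; im=f["im"].astype(int); cream=(im[...,0]>120)&(im[...,0]-im[...,2]>12)
a=np.radians(-16.7); ex=np.array([np.cos(a),np.sin(a)]); ey=np.array([-np.sin(a),np.cos(a)])
def ed(nm,m):
    q=P[m]; X=q[:,:2]@ex; Y=q[:,:2]@ey
    print(nm,len(q),"X",np.percentile(X,[.5,99.5]).round(1),"mid",np.round(np.percentile(X,[.5,99.5]).mean(),1),"Y",np.percentile(Y,[.5,99.5]).round(1),"z",np.median(q[:,2]).round(1))
    # side-edge slope
    for lo,hi in ((5,20),(80,95)):
        k=(Y>np.percentile(Y,lo))&(Y<np.percentile(Y,hi)); print("   ",lo,np.percentile(X[k],[1,99]).round(1))
R=lambda lo,hi: (P[...,2]>lo)&(P[...,2]<hi)&(P[...,0]<600)&(P[...,0]>440)&(P[...,1]<400)
rows=np.arange(384)[:,None]*np.ones((1,512))
ed("laid",R(70,78)&cream&(rows<80)); ed("c1",R(38,46)&cream&(rows<132)); ed("held",R(172,183)&cream); ed("board",R(6,14)&(rows<130))
print("tcp",np.array([507.7,195.2])@ex,np.array([507.7,195.2])@ey)
E
```

```text
laid 7390 X [397.4 456.5] mid 426.9 Y [422.6 463. ] z 73.6
    5 [397.6 456.1]
    80 [397.6 456.1]
c1 4161 X [397.4 456.5] mid 427.0 Y [387.6 422.5] z 41.6
    5 [397.4 456.3]
    80 [397.6 456. ]
held 33874 X [399.9 458.5] mid 429.2 Y [313.3 392.8] z 176.8
    5 [400.5 458.2]
    80 [400.2 458.1]
board 5745 X [372.3 481.6] mid 427.0 Y [386.1 482. ] z 9.6
    5 [372.6 481.2]
    80 [372.7 481.4]
tcp 430.1937071583026 332.8598869215042
```

Call:
play_rows:
  series:
    - [[0.52,2.51,0,0.1,0.1,-0.2,0.45],[0,0,-3,0,0,0,0.45],[0,0,-3.5,0,0,0,0.45],[0,0,-2,0,0,0,0.45],[0,0,-0.8,0,0,0,0.45],[0,0,0,0,0,0,0.45],[0,0,0,0,0,0,0.45]]

```text
clock: 22.65
eef_pos: [514.2, 220.7, 17.3]
tool_rot: [3.14, -0.002, 1.279]
force: [0.0, 0.3, -2.4]
width: 59.5
gripper_force: 65.7
```

```bash
cat >> h.py <<'E'
a_=np.radians(-16.7); ex=np.array([np.cos(a_),np.sin(a_)]); ey=np.array([-np.sin(a_),np.cos(a_)])
def ed(nm,P,m):
    q=P[m]; X=q[:,:2]@ex; Y=q[:,:2]@ey
    e=np.percentile(X,[.5,99.5]); print(nm,len(q),"X",e.round(1),"mid",e.mean().round(1),"Y",np.percentile(Y,[.5,99.5]).round(1),"z",np.percentile(q[:,2],[10,50,90]).round(1))
E
python3 - <<'E'
from h import *
s=ctrl.read_state(); print(s["eef_pos"],s["force"],s["width"], "TCP XY",s["eef_pos"][:2]@ex,s["eef_pos"][:2]@ey)
im,d,K,Rw,tw=cam("wrist"); P=cloud(d,K,Rw,tw); save(im,"w6"); np.savez("w6.npz",im=im,P=P)
Y=P[...,:2]@ey; z=P[...,2]
i=im.astype(int); cream=(i[...,0]>120)&(i[...,0]-i[...,2]>12)&(P[...,0]<600)&(P[...,0]>440)
for lo,hi,n in((68,77,"74"),(77.5,90,"held"),(37,46,"c1")): 
    m=cream&(z>lo)&(z<hi)
    if m.sum()>50: ed(n,P,m)
c=258
for r in range(0,384,6):
    if Y[r,c]>395 and Y[r,c]<470: print(r,Y[r,c].round(1),z[r,c].round(1),end=" | ")
E
```

```text
[514.20922239 220.73371959  17.26160019] [ 0.01357008  0.31759045 -2.37066819] 59.479134346324045 TCP XY 429.0910038501894 359.1871514515541
74 21565 X [397.5 456.3] mid 426.9 Y [419.2 461.5] z [72.7 73.6 74.4]
held 34046 X [399.  457.6] mid 428.3 Y [339.4 419.2] z [83.7 84.5 85.2]
c1 773 X [397.5 456.3] mid 426.9 Y [418.7 421. ] z [40.7 41.6 42.4]
0 461.2 74.4 | 6 459.9 72.9 | 12 457.8 74.1 | 18 456.0 74.2 | 24 454.4 73.4 | 30 453.0 71.9 | 36 450.9 73.1 | 42 449.1 72.9 | 48 446.9 74.4 | 54 445.1 74.5 | 60 443.4 73.1 | 66 441.3 74.8 | 72 439.6 72.9 | 78 437.5 73.7 | 84 435.5 74.2 | 90 433.7 72.5 | 96 431.6 73.3 | 102 429.6 74.3 | 108 427.6 73.7 | 114 425.5 73.5 | 120 423.4 74.0 | 126 420.1 41.5 | 132 419.2 72.8 | 138 417.9 84.2 | 144 416.0 85.3 | 150 414.1 85.0 | 156 412.0 84.1 | 162 410.0 84.6 | 168 407.9 83.9 | 174 405.8 84.1 | 180 403.7 83.8 | 186 401.8 84.8 | 192 399.4 83.5 | 198 397.5 84.6 | 204 395.5 85.1 |
```

Call:
play_rows:
  series:
    - [[-0.06,0.25,-0.4,0,0,0,0.45],[0,0,-0.4,0,0,0,0.45],[0,0,0,0,0,0,0.45],[0,0,0,0,0,0,0.45]]

```text
clock: 23.2
eef_pos: [512.8, 223.3, 8.3]
tool_rot: [-3.142, -0.0, 1.279]
force: [0.4, -0.0, -2.2]
width: 59.2
gripper_force: 65.7
```

```bash
cat > chk.py <<'E'
from h import *
s=ctrl.read_state(); print(s["eef_pos"].round(1),s["force"].round(1),s["tool_rot"].round(3))
im,d,K,Rw,tw=cam("wrist"); P=cloud(d,K,Rw,tw); np.savez("w7.npz",im=im,P=P)
save(cv2.resize(im[60:240,150:390],(800,600)),"w7")
Y=P[...,:2]@ey; X=P[...,:2]@ex; z=P[...,2]
i=im.astype(int); cream=(i[...,0]>120)&(i[...,0]-i[...,2]>12)&(X>380)&(X<480)&(z>66)&(z<84)
for lo,hi in ((424,429),(430,460),(412,417),(395,411),(375,395),(345,375)):
    m=cream&(Y>lo)&(Y<hi)
    if m.sum()>200: print(lo,hi,"X",np.percentile(X[m],[.5,99.5]).round(1),"z",np.median(z[m]).round(1))
m=cream&(Y>405)&(Y<440); 
for c in (235,258,280):
    col=[(r,Y[r,c].round(1),z[r,c].round(1),int(i[r,c].sum())) for r in range(100,170) if 415<Y[r,c]<428]; print(c,[t for t in col if t[2]<69 or t[3]<500][:6], "jump rows", [(col[k][0],col[k][1],col[k+1][1]) for k in range(len(col)-1) if abs(col[k][1]-col[k+1][1])>.8])
E
python3 chk.py
```

```text
[512.8 223.3   8.3] [ 0.4 -0.  -2.2] [-3.142 -0.     1.279]
424 429 X [397.5 456.4] z 73.6
430 460 X [397.5 456.3] z 73.6
412 417 X [396.9 455.6] z 75.5
395 411 X [396.9 455.7] z 75.5
375 395 X [396.9 455.7] z 75.4
345 375 X [397.  455.5] z 75.4
235 [(129, np.float64(422.9), np.float64(74.4), 475), (130, np.float64(422.5), np.float64(72.6), 374), (131, np.float64(421.4), np.float64(58.6), 482), (132, np.float64(421.4), np.float64(64.6), 497), (133, np.float64(421.3), np.float64(68.7), 500)] jump rows [(130, np.float64(422.5), np.float64(421.4))]
258 [(129, np.float64(422.9), np.float64(73.5), 469), (130, np.float64(422.5), np.float64(72.3), 372), (131, np.float64(421.3), np.float64(57.2), 484), (132, np.float64(421.3), np.float64(63.8), 499)] jump rows [(130, np.float64(422.5), np.float64(421.3))]
280 [(129, np.float64(422.9), np.float64(73.3), 470), (130, np.float64(422.5), np.float64(72.5), 371), (131, np.float64(421.4), np.float64(58.1), 482), (132, np.float64(421.4), np.float64(64.4), 506)] jump rows [(130, np.float64(422.5), np.float64(421.4))]
```

View pics/w7.png

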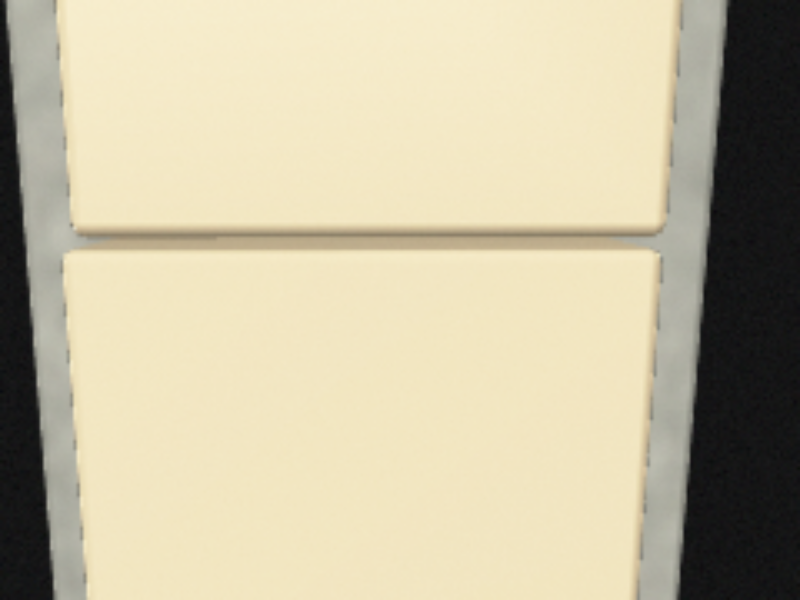

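The joint is parallel with a gap of about 1 mm, and the brick is about 2 mm above its bed. A small correction, then set it down.

Call:
play_rows:
  series:
    - [[0.06,0.05,-0.05,0,0,0,0.45],[0,0,-0.08,0,0,0,0.45],[0,0,-0.05,0,0,0,0.45],[0,0,0,0,0,0,0.45]]

```text
clock: 23.75
eef_pos: [513.4, 223.9, 6.6]
tool_rot: [-3.141, -0.001, 1.279]
force: [-0.8, -0.7, -1.5]
width: 59.2
gripper_force: 65.8
```

Call:
play_rows:
  series:
    - [[0,0,-0.05,0,0,0,0.45],[0,0,0,0,0,0,0.45]]

```text
clock: 24.0
eef_pos: [513.5, 224.0, 6.5]
tool_rot: [-3.142, -0.001, 1.279]
force: [-1.7, 0.3, 5.5]
width: 59.1
gripper_force: 66.4
```

Call:
play_rows:
  series:
    - [[0,0,0,0,0,0,0.28],[0,0,0,0,0,0,0.2],[0,0,0,0,0,0,0],[0,0,0,0,0,0,0],[0,0,2,0,0,0,0],[-0.3,-1,4,0,0,0,0],[-0.3,-1,5,0,0,0,0],[0,0,0,0,0,0,0],[0,0,0,0,0,0,0]]

```text
clock: 25.12
eef_pos: [506.9, 204.5, 115.7]
tool_rot: [-3.141, -0.001, 1.28]
force: [0.2, 0.1, -0.3]
width: 85.5
gripper_force: 0.0
```

```bash
cat > chk2.py <<'E'
from h import *
s=ctrl.read_state(); print(s["eef_pos"].round(1))
im,d,K,Rw,tw=cam("wrist"); P=cloud(d,K,Rw,tw); np.savez("w8.npz",im=im,P=P); save(im,"w8")
Y=P[...,:2]@ey; X=P[...,:2]@ex; z=P[...,2]
i=im.astype(int); cream=(i[...,0]>120)&(i[...,0]-i[...,2]>12)&(X>380)&(X<480)
print("joint row profile",[(r,Y[r,258].round(1),z[r,258].round(1),int(i[r,258].sum())) for r in range(384) if abs(Y[r,258]-422)<3])
for nm,zl,zh in (("top",70,78),("c1",38,46)):
  for lo in range(240,480,15):
    m=cream&(Y>lo)&(Y<lo+15)&(z>zl)&(z<zh)
    if m.sum()>300: print(nm,lo,"X",np.percentile(X[m],[.5,99.5]).round(1),"Y",np.percentile(Y[m],[.5,99.5]).round(1),"z",np.median(z[m]).round(1))
E
python3 chk2.py
```

```text
[506.9 204.5 115.7]
joint row profile [(86, np.float64(424.7), np.float64(74.0), 641), (87, np.float64(424.1), np.float64(74.5), 641), (88, np.float64(423.5), np.float64(74.7), 561), (89, np.float64(423.0), np.float64(72.6), 428), (90, np.float64(422.4), np.float64(72.1), 295), (91, np.float64(421.8), np.float64(72.6), 626), (92, np.float64(421.1), np.float64(72.9), 641), (93, np.float64(420.5), np.float64(74.4), 641), (94, np.float64(420.0), np.float64(72.0), 642), (95, np.float64(419.3), np.float64(73.9), 637)]
top 300 X [397.4 456.6] Y [303.2 314.9] z 73.5
top 315 X [397.4 456.3] Y [315.1 329.9] z 73.5
top 330 X [397.2 456.5] Y [330.1 344.8] z 73.6
top 345 X [397.3 456.4] Y [345.1 360. ] z 73.6
top 360 X [397.4 456.2] Y [360.3 374.9] z 73.6
top 375 X [397.3 456.2] Y [375.1 390. ] z 73.6
top 390 X [397.2 456.3] Y [390.  404.9] z 73.6
top 405 X [397.2 456.4] Y [405.5 419.9] z 73.6
top 420 X [397.5 456.3] Y [420.5 435. ] z 73.6
top 435 X [397.4 456.5] Y [435.1 449.9] z 73.6
top 450 X [397.4 456.5] Y [450.1 464.9] z 73.7
top 465 X [397.3 456.6] Y [465.  473.8] z 73.6
c1 240 X [397.4 456.5] Y [241.6 254.9] z 41.4
c1 255 X [397.6 456.3] Y [255.1 269.9] z 41.5
c1 270 X [397.3 456.5] Y [270.1 284.9] z 41.5
```

The full brick is down flush: the faces agree within 0.2 mm and the joint is tight. Next, the loose half.

Call:
play_rows:
  series:
    - [[0,0,1,0,0,0,0],[0.5,-3,0,0,0,2.5,0],[0.8,-5.3,0,0,0,4.5,0],[0.8,-5.3,0,0,0,4.5,0],[0.8,-5.3,0,0,0,4.5,0],[0.8,-5.3,0,0,0,4.5,0],[0.8,-5.3,0,0,0,4.5,0],[0.8,-5.3,0,0,0,4.5,0],[0.8,-5.3,0,0,0,4.5,0],[0.8,-5.3,0,0,0,4.5,0],[0.8,-5.3,0,0,0,4.5,0],[0.6,-3.85,0,0,0,1.9,0],[0,0,0,0,0,0,0],[0,0,0,0,0,0,0]]

```text
clock: 26.92
eef_pos: [590.1, -340.4, 125.2]
tool_rot: [-3.141, -0.003, 2.063]
force: [0.2, -0.1, -0.5]
width: 85.3
gripper_force: 0.0
```

```bash
python3 - <<'E'
from h import *
s=ctrl.read_state(); print(s["eef_pos"],s["qpos"].round(2),s["tool_rot"])
look(26,38,(520,680),(-410,-280),"half",True)
E
```

```text
[ 590.12700794 -340.43284267  125.20093646] [ 0.25  0.79  0.43  1.5  -0.38  0.94  1.29] [-3.14114456e+00 -2.81670711e-03  2.06301831e+00]
px rows 159 225 cols 224 293
half 4591 c [ 590.3 -340.7] size [59.5 60. ] long-axis deg 28.1 z 31.5
```

Call:
play_rows:
  series:
    - [[0,0,-4,0,0.15,0,0],[0,0,-5,0,0,0,0],[0,0,-4,0,0,0,0],[0,0,-2,0,0,0,0],[0,0,-1.1,0,0,0,0],[0,0,0,0,0,0,0],[0,0,0,0,0,0,0],[0,0,0,0,0,0,0.3],[0,0,0,0,0,0,0.45],[0,0,0,0,0,0,0.45],[0,0,0,0,0,0,0.45],[0,0,0,0,0,0,0.45]]

```text
clock: 28.48
eef_pos: [591.2, -342.1, -33.7]
tool_rot: [-3.14, -0.0, 2.063]
force: [-0.9, 0.8, 5.9]
width: 59.2
gripper_force: 65.4
```

Call:
play_rows:
  series:
    - [[0,0,1,0,0,0,0.45],[0,0,4,0,0,0,0.45],[-0.4,2,4.5,0,0,-2,0.45],[-1.1,5,1.4,0,0,-4.5,0.45],[-1.1,5,0,0,0,-4.5,0.45],[-1.1,5,0,0,0,-4.5,0.45],[-1.1,5,0,0,0,-4.5,0.45],[-1.1,5,0,0,0,-4.5,0.45],[-1.1,5,0,0,0,-4.5,0.45],[-1.1,5,0,0,0,-4.5,0.45],[-1.1,5,0,0,0,-4.5,0.45],[-1.1,5,0,0,0,-4.5,0.45],[-0.5,0.05,0,0,0,-2.4,0.45],[0,0,0,0,0,0,0.45],[0,0,0,0,0,0,0.45]]

```text
clock: 30.35
eef_pos: [483.1, 127.4, 74.4]
tool_rot: [-3.14, -0.002, 1.278]
force: [0.0, 0.1, 0.1]
width: 59.3
gripper_force: 64.8
```

```bash
cat > chk3.py <<'E'
from h import *
import sys
zt=float(sys.argv[1])
s=ctrl.read_state(); print(s["eef_pos"].round(1),s["tool_rot"].round(3),s["force"].round(1),"TCP XY",(s["eef_pos"][:2]@ex).round(1),(s["eef_pos"][:2]@ey).round(1))
print("turn",np.degrees((Ro.from_euler('xyz',[np.pi,0,1.279])*Ro.from_euler('xyz',s["tool_rot"]).inv()).as_rotvec()).round(2))
im,d,K,Rw,tw=cam("wrist"); P=cloud(d,K,Rw,tw); np.savez("w9.npz",im=im,P=P); save(im,sys.argv[2])
Y=P[...,:2]@ey; X=P[...,:2]@ex; z=P[...,2]
i=im.astype(int); cream=(i[...,0]>120)&(i[...,0]-i[...,2]>12)&(X>370)&(X<490)
rows=np.arange(384)[:,None]*np.ones((1,512))
a=cream&(z>70)&(z<77)&(Y>(299 if zt<80 else 290)); b=cream&(abs(z-zt)<4.5)&(Y<304)
for n,m in (("laid",a),("held",b)): 
    print("rows",rows[m].min(),rows[m].max()); ed(n,P,m)
    for lo,hi in ((10,25),(75,90)):
        k=m&(Y>np.percentile(Y[m],lo))&(Y<np.percentile(Y[m],hi)); print("  ",np.percentile(X[k],[1,99]).round(1))
print([(r,Y[r,258].round(1),z[r,258].round(1),int(i[r,258].sum())) for r in range(384) if 298<Y[r,258]<306])
E
python3 chk3.py 141 w9
```

```text
[483.1 127.4  74.4] [-3.140e+00 -2.000e-03  1.278e+00] [0.  0.1 0.1] TCP XY 426.1 260.9
turn [-0.12 -0.05  0.08]
rows 0.0 160.0
laid 18478 X [397.3 456.4] mid 426.8 Y [302.5 380.3] z [72.8 73.6 74.5]
   [397.7 456.1]
   [397.8 456. ]
rows 214.0 347.0
held 19407 X [396.3 454.7] mid 425.5 Y [238.9 291.4] z [139.  139.7 140.5]
   [396.6 454.4]
   [396.5 454.4]
[(154, np.float64(305.8), np.float64(73.6), 629), (155, np.float64(305.3), np.float64(73.9), 629), (156, np.float64(304.8), np.float64(73.9), 624), (157, np.float64(304.1), np.float64(73.3), 631), (158, np.float64(303.6), np.float64(73.4), 617), (159, np.float64(303.0), np.float64(73.5), 497), (160, np.float64(302.4), np.float64(72.5), 404)]
```

Call:
play_rows:
  series:
    - [[0.34,0.71,-1,-0.1,0,0,0.45],[0,0,-2,0,0,0,0.45],[0,0,-2,0,0,0,0.45],[0,0,-0.8,0,0,0,0.45],[0,0,0,0,0,0,0.45],[0,0,0,0,0,0,0.45]]

```text
clock: 31.15
eef_pos: [486.4, 136.0, 16.4]
tool_rot: [-3.141, -0.001, 1.279]
force: [0.0, -0.5, -1.0]
width: 59.1
gripper_force: 64.8
```

```bash
python3 chk3.py 82 w10
```

```text
[486.4 136.   16.4] [-3.141e+00 -1.000e-03  1.279e+00] [ 0.  -0.5 -1. ] TCP XY 426.8 270.0
turn [-0.05 -0.05 -0.01]
rows 0.0 214.0
laid 35570 X [397.5 456.2] mid 426.8 Y [300.3 371.9] z [72.8 73.6 74.5]
   [397.9 456. ]
   [397.8 455.9]
rows 213.0 347.0
held 19555 X [396.8 455.4] mid 426.1 Y [248.1 300.7] z [81.  81.8 82.5]
   [397.2 455.1]
   [397.1 455.1]
[(198, np.float64(305.5), np.float64(72.9), 680), (199, np.float64(305.2), np.float64(73.2), 680), (200, np.float64(304.8), np.float64(73.4), 681), (201, np.float64(304.5), np.float64(73.7), 680), (202, np.float64(304.1), np.float64(73.5), 680), (203, np.float64(303.4), np.float64(72.5), 687), (204, np.float64(303.3), np.float64(73.6), 620), (205, np.float64(303.0), np.float64(74.0), 511), (206, np.float64(300.1), np.float64(65.6), 401), (207, np.float64(300.9), np.float64(69.5), 473), (208, np.float64(300.4), np.float64(69.4), 486), (209, np.float64(300.5), np.float64(70.9), 485), (210, np.float64(300.1), np.float64(71.1), 486), (211, np.float64(300.7), np.float64(74.4), 484), (212, np.float64(300.2), np.float64(73.9), 484), (213, np.float64(300.4), np.float64(75.9), 488), (214, np.float64(300.4), np.float64(77.1), 481), (215, np.float64(300.1), np.float64(77.1), 485), (216, np.float64(300.2), np.float64(78.9), 488), (217, np.float64(300.5), np.float64(80.7), 529), (218, np.float64(300.2), np.float64(81.0), 620), (219, np.float64(300.2), np.float64(82.2), 659), (220, np.float64(299.5), np.float64(81.1), 658), (221, np.float64(299.1), np.float64(81.3), 654), (222, np.float64(298.7), np.float64(81.2), 646), (223, np.float64(298.7), np.float64(82.2), 644)]
```

Call:
play_rows:
  series:
    - [[0.1,0.1,0,0,0,0,0.45],[0,0,-0.4,0,0,0,0.45],[0,0,-0.25,0,0,0,0.45],[0,0,-0.1,0,0,0,0.45],[0,0,0,0,0,0,0.45]]

```text
clock: 31.82
eef_pos: [486.7, 137.0, 8.4]
tool_rot: [-3.139, -0.0, 1.279]
force: [1.0, 0.3, -0.7]
width: 59.2
gripper_force: 64.9
```

```bash
python3 chk3.py 75 w11 | cut -c1-400
```

```text
[486.7 137.    8.4] [-3.139 -0.     1.279] [ 1.   0.3 -0.7] TCP XY 426.8 271.1
turn [-0.04 -0.11 -0.02]
rows 0.0 226.0
laid 40407 X [397.4 456.2] mid 426.8 Y [299.5 370.6] z [72.8 73.6 74.4]
   [397.8 455.9]
   [397.8 455.9]
rows 210.0 347.0
held 19932 X [396.9 455.5] mid 426.2 Y [249.2 303.8] z [73.  73.7 74.5]
   [397.3 455.1]
   [397.2 455.3]
[(207, np.float64(305.7), np.float64(73.7), 681), (208, np.float64(305.5), np.float64(74.5), 682), (209, np.float64(305.2), np.float64(74.5), 680), (210, np.float64(304.7), np.float64(74.0), 680), (211, np.float64(304.5), np.float64(74.6), 681), (212, np.float64(303.8), np.float64(73.8), 685), (213, np.float64(303.2), np.float64(73.0), 633), (214, np.float64(303.1), np.float64(73.9), 544), (215, n
```

Call:
play_rows:
  series:
    - [[0.03,0.02,-0.04,0,0,0,0.45],[0,0,-0.04,0,0,0,0.45],[0,0,0,0,0,0,0.45]]

```text
clock: 32.25
eef_pos: [487.1, 137.1, 8.2]
tool_rot: [-3.14, -0.001, 1.279]
force: [-2.0, 0.4, 5.6]
width: 59.2
gripper_force: 65.8
```

Contact at 5.6 N. Release, rise, and check.

Call:
play_rows:
  series:
    - [[0,0,0,0,0,0,0.28],[0,0,0,0,0,0,0.2],[0,0,0,0,0,0,0],[0,0,0,0,0,0,0],[0,0,2,0,0,0,0],[0,0.5,4,0,0,0,0],[0,0.5,5,0,0,0,0],[0,0.5,5,0,0,0,0],[0,0,0,0,0,0,0],[0,0,0,0,0,0,0]]

```text
clock: 33.5
eef_pos: [486.5, 152.6, 167.3]
tool_rot: [-3.139, -0.0, 1.28]
force: [-1.2, -0.4, 0.1]
width: 85.5
gripper_force: 0.0
```

```bash
python3 chk2.py | cut -c1-300; python3 - <<'E'
from h import *
f=np.load("w8.npz"); P=f["P"]; im=f["im"].astype(int); Y=P[...,:2]@ey; X=P[...,:2]@ex; z=P[...,2]
c=int(np.nanmedian(np.nonzero(abs(X-427)<1)[1]))
for t in (302,422,242): print(c,[(r,Y[r,c].round(1),z[r,c].round(1),int(im[r,c].sum())) for r in range(384) if abs(Y[r,c]-t)<2.5])
E
```

```text
[486.5 152.6 167.3]
joint row profile [(13, np.float64(424.7), np.float64(74.3), 662), (14, np.float64(424.0), np.float64(74.2), 666), (15, np.float64(423.4), np.float64(73.8), 576), (16, np.float64(423.0), np.float64(73.0), 409), (17, np.float64(422.4), np.float64(72.7), 263), (18, np.float64(421.6), np.float64(73.1),
top 240 X [397.3 455.8] Y [242.9 255. ] z 73.5
top 255 X [396.7 456.2] Y [255.1 269.9] z 73.5
top 270 X [397.1 455.8] Y [270.  284.7] z 73.6
top 285 X [396.7 456.2] Y [285.1 299.9] z 73.6
top 300 X [397.1 456.4] Y [300.2 314.9] z 73.5
top 315 X [397.3 456.6] Y [315.  329.9] z 73.6
top 330 X [397.6 456.3] Y [330.6 344.4] z 73.6
top 345 X [397.1 456.6] Y [345.2 359.3] z 73.6
top 360 X [397.5 456.4] Y [360.  374.6] z 73.7
top 375 X [397.1 456.2] Y [375.2 390. ] z 73.6
top 390 X [397.6 456.5] Y [390. 405.] z 73.6
top 405 X [397.1 456.5] Y [405.  419.9] z 73.6
top 420 X [397.5 456.7] Y [420.  433.7] z 73.6
266 [(172, np.float64(303.5), np.float64(71.9), 622), (173, np.float64(303.0), np.float64(73.9), 444), (174, np.float64(301.9), np.float64(72.7), 476), (175, np.float64(301.2), np.float64(73.6), 585), (176, np.float64(300.6), np.float64(75.1), 592), (177, np.float64(299.8), np.float64(75.3), 592)]
266 [(14, np.float64(423.9), np.float64(74.5), 662), (15, np.float64(423.0), np.float64(75.6), 572), (16, np.float64(422.8), np.float64(73.8), 405), (17, np.float64(422.3), np.float64(73.1), 265), (18, np.float64(421.3), np.float64(74.2), 619), (19, np.float64(420.7), np.float64(73.8), 661), (20, np.float64(420.0), np.float64(73.9), 661), (21, np.float64(419.7), np.float64(72.6), 664)]
266 [(238, np.float64(243.3), np.float64(72.9), 583)]
```

View pics/w8.png

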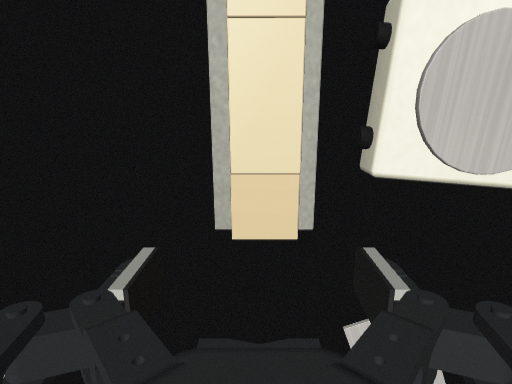

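The final picture shows course 2 complete: three tops in line with tight joints at rows 16 and 173, the end flush near row 239, and the gripper clear. Handing in.

```bash
python3 -c "
from cell import workorder; print(workorder.finish_job())"
```

```text
the job is handed in; nothing more can be done
None
```

The job is handed in at about 33.5 s of the 66 s: the full brick was laid flat on the bench, slid along it to a spot the arm could reach, taken afresh and set butted to the laid half, and the loose half closes the course with joints tight and faces flush to within about 1 mm.

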